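# Refit the hairpin heating element in the heater tray of a chimney-cake oven

## Robot

A 7-joint arm with a two-finger parallel gripper is mounted at the origin on the work surface. World frame = base frame: x ahead of the robot, y to its left, z up, the work surface at z = 0. Lengths are in m, angles in rad, forces in N, time in s.
With the tool pointing down it reaches from about 0.425 to 0.975 m from the base axis. Payload 16.7 kg.
Tool frame: the origin (TCP) lies midway between the tips of the shut fingers; the grasp point (between the pads) lies env.grip_point_offset behind it (env.grip_point_offset is the distance from the TCP to the grasp point, in m); z points along the fingers, y is the direction in which the jaws open and shut (so a half turn about z gives the same grasp; the last joint's range is limited). The gripper opens to 85 mm and grips with 20 to 120 N. Pads are 22 mm wide; open, the fingers measure 114 mm over their backs; the gripper's body (76 mm by 85 mm) begins 54 mm behind the grasp point. The pads swing forward as they close: fully open they stand 13 mm farther back than shut.
Start: joints at [-1.371, 0.426, 0.074, 1.606, -0.034, 1.111, -0.067], TCP at [0.231, 0.634, 0.231] pointing down, gripper open.
Joint ranges: [-2.85, 2.85], [-0.5, 2.14], [-1.23, 1.37], [0.21, 2.46], [-1.02, 4.16], [0.16, 2.05], [-2.73, 2.73]. Speed limits (rad/s): [1.89, 1.89, 2.39, 2.39, 3.01, 3.01, 3.01].

## Interface

Orientations are given as a unit quaternion [x, y, z, w].
In Python, from workcell import monitor, eyes, env gives the robot as it stands.
- The arm moves only by the shell command python3 -m crank 'ROWS' [FORCE]. ROWS is JSON, a list that holds one entry, the list of rows, each a list of 7 numbers: the finger opening in m, from 0 to 0.0854, then the shift along the tool's x, y, z in m, then the turn, a rotation vector about the tool's x, y, z in degrees. A call has 1 to 5 rows; each row shifts and turns the pose as measured when the row begins, along the tool's axes as they then stand; what a row does not reach is not made up. A row lasts 1/8 s, in which the tool goes at most 62.5 mm and 10.7 degrees, less where a joint would pass 70% of its speed; a pose out of reach is approached as far as the arm can. A call is refused whole if a number of a shift passes 0.0625 or a number of a turn 10.7, either way. A call with a gripper value outside its range is refused whole. The fingers move at their own pace and stop on an object; FORCE is the grip in N (left out, the last holds). Time passes only in rows, so rows that do not move let the fingers close. It gives the time, the measured TCP pose, the force and the opening at its end, in the units of the state.
- monitor.observe(): the state, without advancing time (a new reading comes with each control period).
- eyes.get_image(name): name is "scene" or "top" or "wrist"; returns a dict with "color" (400x640x3 uint8, red, green, blue), "depth" (400x640 float32, m along the optical axis (not along the pixel's ray), 0 where there is no reading), "fx", "fy", "cx", "cy" (pixels), "view" (4x4, takes a point from world to camera coordinates). Camera axes: x right, y up, looking along -z (the intrinsics and any distortion apply to the point x, -y, -z); pixel columns grow to the right and rows downward; lengths in m; the calibration is good to about 2 mm. A picture is of the moment at which its call begins.
- env.close_job(): hands the job in, once; it reports no verdict.
Trained networks look in a picture, given as the dict that the camera call returned (one of the last four; its "shot" number tells which), for a name from the list of things; names that differ only in an ending like _2 or _b are one class to them, and where a whole thing is asked for, a point or a joint stands for the part that bears it (a point fixed in the world has none). Each returns a list of dicts, best first, with "confidence" (0 to 1); they miss things now and then, are a little off and sometimes report something else, mostly with a low value. They report only what shows in the picture. A call takes as long as a camera call. They do not tell look-alikes from the thing itself.
- eyes.boxes_of(target, picture): "rect" ([left, top, width, height] in pixels, round what is visible of it).
- eyes.spot_point(target, picture): "at" ([row, column] in pixels: a listed point, or the origin of a listed thing).
The state is a dict: "t": time; "joints": joint angles; "joint_velocities": joint speeds; "joint_efforts": joint torques, N m; "tcp_pos": TCP position; "eef_rot": TCP orientation; "ft_force": force on the tool from outside, world axes, zero at the start; "moment": the same for the moment, N m; "opening": finger opening in m.
Only numpy, scipy, OpenCV 4.12 (cv2) and the standard library are available. Lean on these libraries where they do the work, as an engineer would, in place of code of your own. Each camera call takes 0.05 s, during which the arm holds its last target.

## Task

Refit the cleaned U-shaped heating element in the oven's heater tray: hook its bend under the keeper lip, then swing the two ends down into the partition notches, brass collars on the terminal side, and press until both legs click home under their spring clips. Stop pressing once they click, never force it, let go, and leave the roller, shaker and brush where they are.

Things in the scene. Friction and masses are not known exactly. Their poses are not given: they have to be found in the camera images.
- element: Dark tubular heater bent to a flat U, about 220 g: two parallel legs of 10 mm tube, axes 50 mm apart (60 mm over both), joined by a half-circle bend at the -x end. Origin between the legs on the plane of their axes; x runs from bend to ends, z square to the plane; bend's outer apex x = -85 mm. Starts flat on the counter, leg axes 9 mm high. Bare legs from x = -25 to +65 mm. Same either way up.
- element_bend (a point): Middle of the bend on the tube axis (element x = -80, y = 0 mm). A steel spacer strap, 8 x 62 x 18 mm, crosses the legs at element x = -35 mm.
- element_ends (a point): Midway between the legs where they lie in the notches (element x = +64 mm). On each leg a brass collar, 18 mm diameter, 6 mm thick, inner face at element x = +75 mm, belongs beyond (+x of) the partition, with 6 mm of play along x between collars and stop; beyond it a thin terminal pin ends at x = +105 mm.
- element_end_a (a point): axis of one leg where it lies in a notch (element x = +64, y = +25 mm)
- element_end_b (a point): axis of the other leg where it lies in a notch (element x = +64, y = -25 mm)
- heater_tray: Steel tray, 230 x 156 mm, rim 75 mm, inside floor 20 mm high; fixed, slippery (friction 0.2). Origin: centre of its underside; x from pull handle to terminal compartment, z up. At x = 55 to 59 mm the notched partition, a slotted bracket clamped at an unknown height: lowest, its top is 80 mm high, else up to 16 mm more, with clips and notches. Find it by feel or sight. Keeper at the handle end.
- bend_stop (a point): Middle of the bend (tube axis) when it touches the stop (tray x = -90, y = 0, height 60 mm). Stop face at tray x = -95 mm. Below: flat ledge, 30 mm wide, 55 mm high, to x = -52 mm. Above: lip, 18 mm wide, underside 71 mm high, reaching to x = -79 mm, its edge turned up to x = -72 mm and 78 mm height. The lip leaves 16 mm for the 10 mm tube, so the bend goes in from +x.
- clip_left (a joint): Leaf spring with a round nose at the outer side of the notch at tray y = +25 mm, tray x = 42 to 56 mm, as high as the plate. Rad: 0 free, about 0.1 as the tube forces it outward, about 0.04 with the tube snapped under it. A leg meets the nose 12 mm above home; pushing past takes about 4 N at the notch (both legs 9 N), then it drops in. Seated leg axis: 60 mm high, plus the bracket's 0 to 16 mm.
- clip_right (a joint): The same clip at the notch at tray y = -25 mm. Both notches are 12 mm wide, 25 mm deep from the partition's top, and flare over their upper 11 mm to a mouth about 26 mm wide.
- roller: upright wooden baking roller, 50 mm diameter, 125 mm high, with a 12 mm steel rod up to 170 mm; origin at the centre of its underside; leave alone
- shaker: glass sugar shaker with steel cap, 62 mm diameter, 110 mm high; origin at the centre of its underside; leave alone
- brush: pastry brush, red head, black handle, lying flat, about 185 x 42 x 11 mm; origin near its middle, on the underside; leave alone
Mind the look-alikes: they are no part of the job. There is more than one size of the element; the job needs the smaller.

How it is judged:
By the outcome, as a careful person would: the job done as asked, in the order asked, and still so for the second after the job is handed in, with the robot touching nothing.
It also fails if it takes over 67 s, if anything falls off the work surface, if the arm or the gripper's body presses on something with over 40 N, if the wrist force passes 120 N, or if a joint passes its speed limit or range.

## Working session

There is one attempt and no reset: what is moved stays moved. The work goes in short steps, Python scripts to look and compute and a shell command to move; the robot and the scene stay as the last step left them, time stands still between calls to the robot, and variables do not carry over. Pictures are saved under pics/ and viewed, and the job is handed in when it is done.

```bash
ls; mkdir -p pics; cat > h.py <<'E'
import numpy as np, cv2
from scipy.spatial.transform import Rotation as R
from workcell import monitor, eyes, env
def snap(name, fn):
    p=eyes.get_image(name); cv2.imwrite('pics/'+fn+'.png', p['color'][:,:,::-1]); np.savez('pics/'+fn+'.npz',**{k:np.array(v) for k,v in p.items()}); return p
def world(p,r,c,d=None):
    if d is None: d=p['depth'][int(round(r)),int(round(c))]
    x=(c-p['cx'])/p['fx']*d; y=(r-p['cy'])/p['fy']*d
    return (np.linalg.inv(p['view'])@np.array([x,-y,-d,1]))[:3]
def cloud(p):
    d=np.asarray(p['depth']); r,c=np.mgrid[:d.shape[0],:d.shape[1]]
    x=(c-p['cx'])/p['fx']*d; y=(r-p['cy'])/p['fy']*d
    q=np.stack([x,-y,-d,np.ones_like(d)],-1)@np.linalg.inv(p['view']).T
    q=q[...,:3]; q[d==0]=np.nan; return q
def pix(p,w):
    q=p['view']@np.append(w,1); return (q[0]/-q[2]*p['fx']+p['cx'], -q[1]/-q[2]*p['fy']+p['cy'])
def ray(p,r,c,z):
    o=np.linalg.inv(p['view'])[:3,3]; a=world(p,r,c,1.0)-o; return o+a*(z-o[2])/a[2]
E
python3 - <<'E'
from h import *
s=monitor.observe(); print(s, env.grip_point_offset, [a for a in dir(env) if a[0]!='_'],[a for a in dir(eyes) if a[0]!='_'])
for n in ['scene','top','wrist']:
    p=snap(n,n+'0'); print(n,p.keys())
    for t in ['element','heater_tray','element_bend','element_ends','clip_left','roller','shaker','brush','bend_stop']:
        try: print(t,[(d['rect'],round(d['confidence'],2)) for d in eyes.boxes_of(t,p)][:4])
        except Exception as e: print(t,e)
        try: print(' pt',[(d['at'],round(d['confidence'],2)) for d in eyes.spot_point(t,p)][:4])
        except Exception as e: print(t,e)
print(monitor.observe()['t'])
E
```

```text
pics
{'t': 0.0, 'joints': array([-1.37147581,  0.42677565,  0.07385498,  1.60661714, -0.03411431,
        1.1107942 , -0.06705867]), 'joint_velocities': array([ 3.22529216e-05, -1.07782394e-03,  1.77510157e-04,  1.56011859e-03,
        1.02640114e-03,  5.91028938e-05,  6.35016665e-04]), 'joint_efforts': array([ 1.05168394e-03, -9.49794173e+01,  3.76130328e+00, -4.63529956e+01,
        1.93492480e-02,  9.93630965e-03, -1.15014839e-05]), 'tcp_pos': array([0.23059291, 0.63395042, 0.23057713]), 'eef_rot': array([ 1.73527692e-01,  9.84828764e-01, -6.63543205e-04, -7.07183167e-05]), 'ft_force': array([-0.13784259,  0.11971669,  0.0622564 ]), 'moment': array([-0.02315062, -0.02397019, -0.00280868]), 'opening': 0.08555475818261732} 0.0187 ['Unreachable', 'close_job', 'grip_point_offset'] ['boxes_of', 'get_image', 'spot_point']
scene dict_keys(['color', 'depth', 'fx', 'fy', 'cx', 'cy', 'view', 'shot'])
element [([373.3, 138.5, 74.5, 27.3], 0.96), ([356.0, 173.2, 20.1, 50.2], 0.72)]
 pt [([190.9, 364.2], 0.9), ([151.1, 407.0], 0.77)]
heater_tray [([221.2, 157.1, 69.8, 73.8], 0.97), ([169.4, 20
[... 1860 characters left out ...]
t [([176.3, 463.0], 0.8)]
brush [([264.8, 117.2, 58.8, 23.8], 0.94), ([233.5, 175.4, 32.1, 70.6], 0.74)]
 pt [([130.2, 291.0], 0.93)]
bend_stop [([341.5, 168.4, 90.4, 111.9], 0.62), ([126.0, 154.3, 28.0, 26.4], 0.53)]
 pt [([254.8, 400.5], 0.86)]
wrist dict_keys(['color', 'depth', 'fx', 'fy', 'cx', 'cy', 'view', 'shot'])
element []
 pt []
heater_tray []
 pt []
element_bend [([76.5, 288.0, 188.7, 54.2], 0.57)]
 pt [([328.2, 81.7], 0.82)]
element_ends [([74.7, 288.9, 189.6, 58.2], 0.68)]
 pt []
clip_left []
clip_left it knows: bend_stop, brush, element, element_bend, element_end, element_ends, heater_tray, roller, shaker
roller []
 pt []
shaker []
 pt []
brush []
 pt []
bend_stop []
 pt []
2.7
```

View pics/top0.png

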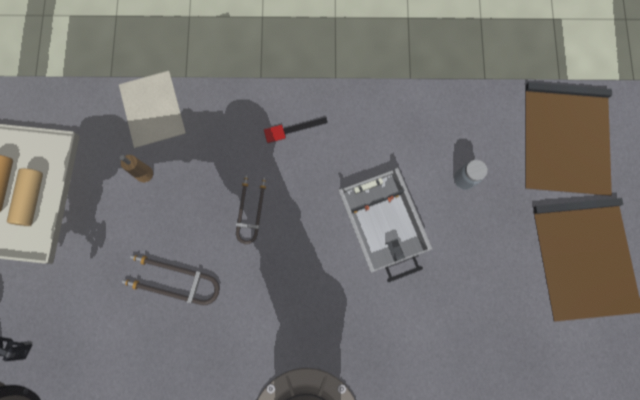

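View pics/scene0.png

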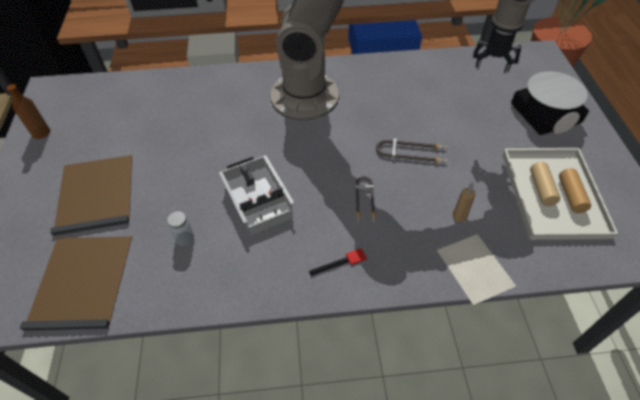

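View pics/wrist0.png

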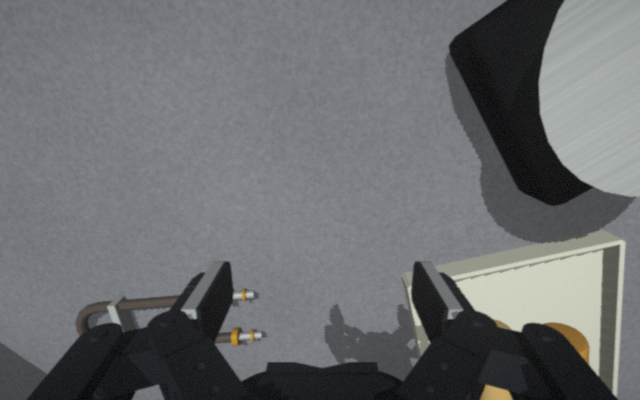

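```bash
python3 - <<'E'
from h import *
p={k:v for k,v in np.load('pics/top0.npz').items()}
q=cloud(p)
print('view',p['view'],p['fx'],p['cx'],p['cy'])
m=q[170:250,225:275]; 
hh=m[...,2]; sel=hh>0.006
P=m[sel]; print(len(P),hh.min(),np.nanmedian(hh))
c=P[:,:2].mean(0); u,s,vt=np.linalg.svd(P[:,:2]-c); print('axis',vt[0],'c',c, 'ext',((P[:,:2]-c)@vt.T).min(0),((P[:,:2]-c)@vt.T).max(0))
# tray
m=q[160:290,330:440]; sel=m[...,2]>0.03; P=m[sel]; print('tray',len(P))
r=cv2.minAreaRect(P[(P[:,2]>0.055)][:,:2].astype(np.float32)); print(r)
for (n,rr,cc) in [('roller',162,128),('roller b',178,146),('brush',130,291),('shak',170,475)]:
    print(n,world(p,rr,cc))
im=cv2.imread('pics/top0.png')
cv2.imwrite('pics/a.png',cv2.resize(im[160:290,330:440],None,fx=5,fy=5)[:600,:600])
cv2.imwrite('pics/b.png',cv2.resize(im[150:270,210:300],None,fx=5,fy=5,interpolation=cv2.INTER_CUBIC))
np.set_printoptions(precision=0,suppress=True,linewidth=300)
print((q[165:285:3,335:435:3,2]*1000).round())
E
```

```text
view [[ 0.00337284 -0.99997808  0.00569798 -0.02111351]
 [ 0.98034606  0.0044305   0.19723582 -0.58162746]
 [-0.19725675  0.00492074  0.98033951 -1.25987744]
 [ 0.          0.          0.          1.        ]] 495.0290701812531 314.54410789233026 196.98285921171296
653 nan 0.0010233572211454378
axis [-0.99342765  0.11446184] c [0.54866715 0.15949715] ext [-0.12108081 -0.07691276] [0.09931886 0.073781  ]
tray 2188
((0.505206286907196, -0.2078990638256073), (0.26778313517570496, 0.17120473086833954), 20.87483787536621)
roller [0.65344061 0.45309274 0.1388545 ]
roller b [0.63967223 0.44436468 0.02395692]
brush [0.78437707 0.04832642 0.01161381]
shak [ 0.64428143 -0.43353118  0.11028755]
[[-0. -2.  2. ...  2.  5.  3.]
 [ 4.  5. -1. ...  3.  0.  1.]
 [ 3.  3.  1. ... -1.  0. -2.]
 ...
 [-1. -3.  3. ... nan -4. -3.]
 [-2.  0. -1. ...  2.  1. -2.]
 [ 1. -6.  4. ... -0.  2. -2.]]
```

View pics/a.png

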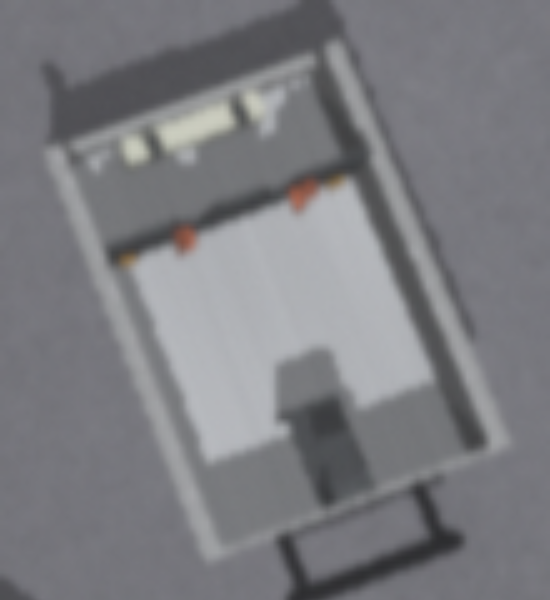

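View pics/b.png

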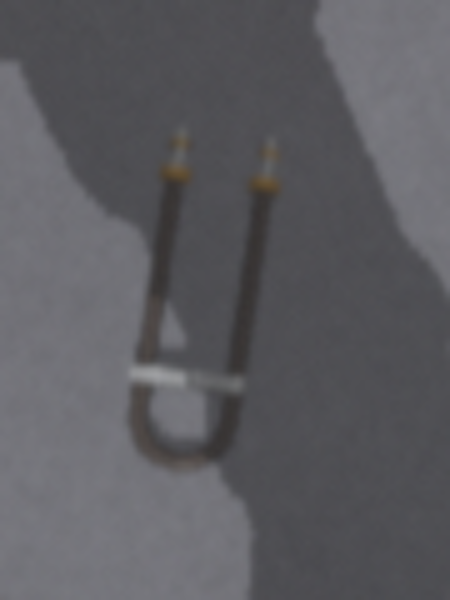

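```bash
cat >> h.py <<'E'
def tgt(yaw_deg,pitch_deg=0):
    # element/tray frame yaw; pitch>0 = ends (x) up. tool x=-ex, y=ey, z=-ez
    E=R.from_euler('z',yaw_deg,degrees=True)*R.from_euler('y',-pitch_deg,degrees=True)
    return E*R.from_matrix(np.diag([-1.,1,-1]))
def delta(pos,rot,s=None):
    s=s or monitor.observe(); T=R.from_quat(s['eef_rot'])
    d=T.inv().apply(np.asarray(pos)-s['tcp_pos']); w=(T.inv()*rot).as_rotvec(degrees=True)
    print('t',round(s['t'],2),'tcp',s['tcp_pos'].round(4),'F',s['ft_force'].round(1),'open',round(s['opening'],4),'| shift mm',(d*1000).round(1),'turn',w.round(2)); return d,w
E
python3 - <<'E'
from h import *
p={k:v for k,v in np.load('pics/top0.npz').items()}
print('tray corners')
C=[ray(p,r,c,.075) for c,r in [(340,189.6),(397,168),(431,248),(372.4,271.6)]]
for a in C: print(a.round(4))
for i in range(4):
    d=C[(i+1)%4]-C[i]; print(np.linalg.norm(d).round(4),np.degrees(np.arctan2(d[1],d[0])).round(1))
print('centre',np.mean(C,0))
print('tops part', [ray(p,160+r/5,330+c/5,.088).round(4) for c,r in [(112,255),(362,163)]])
print('bend', ray(p,150+467/5,210+183/5,.009), 'collars',ray(p,150+174/5,210+175/5,.012),ray(p,150+185/5,210+265/5,.012))
delta([0.57,0.155,0.23],tgt(-7.5))
E
```

```text
tray corners
[ 0.5984 -0.0858  0.075 ]
[ 0.6579 -0.2379  0.075 ]
[ 0.4455 -0.3193  0.075 ]
[ 0.3848 -0.167   0.075 ]
0.1634 -68.6
0.2275 -159.0
0.164 111.8
0.2286 20.8
centre [ 0.52166381 -0.20249916  0.075     ]
tops part [array([ 0.5391, -0.1167,  0.088 ]), array([ 0.5884, -0.2477,  0.088 ])]
bend [0.46242739 0.16462034 0.009     ] collars [0.62449245 0.17359174 0.012     ] [0.61848626 0.1236412  0.012     ]
t 2.7 tcp [0.2307 0.6343 0.2313] F [-1.1 -0.5 -0.1] open 0.0853 | shift mm [-482.7 -334.5    1.3] turn [ -0.    -0.   -12.48]
```

```bash
python3 -m crank '[[[0.08,-0.048,-0.033,-0.003,0,0,-3],[0.08,-0.048,-0.033,0,0,0,-3],[0.08,-0.048,-0.033,0,0,0,-3],[0.08,-0.048,-0.033,0,0,0,-3],[0.08,-0.048,-0.033,0,0,0,-1]]]' 80; python3 -m crank '[[[0.08,-0.048,-0.033,0,0,0,0],[0.08,-0.048,-0.033,0,0,0,0],[0.08,-0.048,-0.033,0,0,0,0],[0.08,-0.048,-0.033,0,0,0,0],[0.08,-0.03,-0.02,0,0,0,0]]]'
python3 -c "
from h import *
delta([0.572,0.152,0.23],tgt(-6.5))"
```

```text
t: 3.32
tcp_pos: [0.4252, 0.4154, 0.234]
eef_rot: [0.053, 0.999, 0.001, -0.0]
ft_force: [0.4, 0.5, 0.9]
opening: 0.0801
t: 3.95
tcp_pos: [0.6373, 0.2325, 0.2349]
eef_rot: [0.054, 0.999, 0.002, 0.001]
ft_force: [-0.5, 0.8, 0.1]
opening: 0.08
t 3.95 tcp [0.6373 0.2325 0.2349] F [-0.5  0.8  0.1] open 0.08 | shift mm [ 56.3 -87.1   4.5] turn [0.18 0.07 0.36]
```

```bash
python3 -m crank '[[[0.08,0.03,-0.044,0.005,0,0,0],[0.08,0.026,-0.043,0,0,0,0.3],[0.08,0,0,0,0,0,0]]]'
python3 - <<'E'
from h import *
delta([0.572,0.152,0.23],tgt(-6.5))
p=snap('wrist','w1')
for t in ['element','element_bend','element_ends']:
    for d in eyes.spot_point(t,p): print(t,d, ray(p,*d['at'],.009))
E
```

```text
t: 4.32
tcp_pos: [0.5728, 0.146, 0.2279]
eef_rot: [0.059, 0.998, 0.0, 0.001]
ft_force: [0.8, -0.4, 0.0]
opening: 0.0799
t 4.33 tcp [0.5728 0.146  0.2279] F [ 0.8 -0.4  0. ] open 0.0799 | shift mm [ 1.5  5.8 -2.1] turn [ 0.05  0.07 -0.27]
element_bend {'at': [66.1, 329.5], 'confidence': 0.75} [0.46353801 0.16669524 0.009     ]
element_ends {'at': [197.5, 328.0], 'confidence': 0.66} [0.60831901 0.14887764 0.009     ]
```

View pics/w1.png

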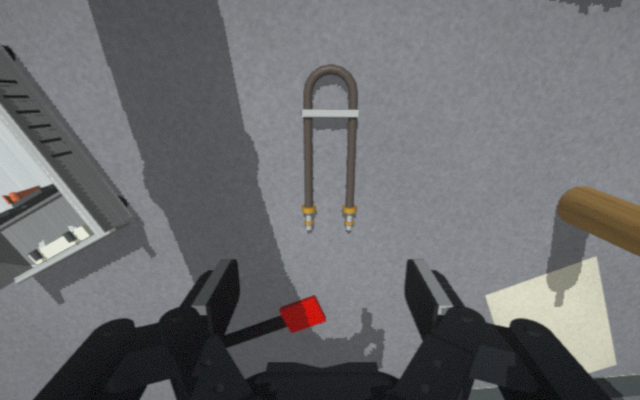

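```bash
python3 -m crank '[[[0.08,0.003,0.006,0.05,0,0,0],[0.08,0,0,0.05,0,0,0],[0.08,0,0,0.05,0,0,0],[0.08,0,0,0.03,0,0,0],[0.08,0,0,0.01,0,0,0]]]'
python3 - <<'E'
from h import *
delta([0.570,0.153,0.0],tgt(-7))
p=snap('wrist','w2')
E
```

```text
t: 5.15
tcp_pos: [0.5759, 0.164, 0.0327]
eef_rot: [0.053, 0.999, 0.002, 0.003]
ft_force: [0.1, -0.6, 0.4]
opening: 0.0803
t 5.15 tcp [0.5759 0.164  0.0327] F [ 0.1 -0.6  0.4] open 0.0803 | shift mm [  4.9 -11.7  32.6] turn [0.29 0.3  0.93]
```

View pics/w2.png

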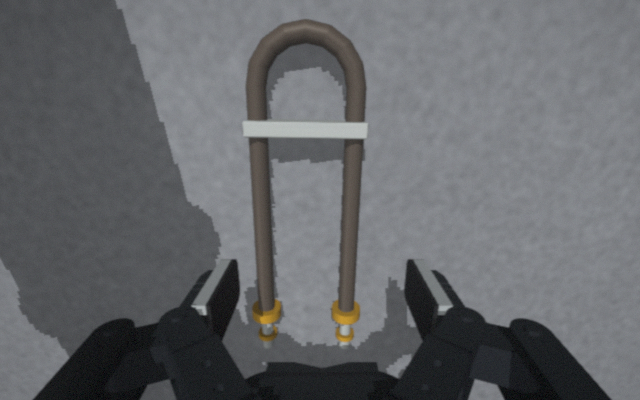

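```bash
python3 -m crank '[[[0.08,0.005,-0.011,0,-0.1,0.3,0.9],[0.08,0,0,0.012,0,0,0],[0.08,0,0,0,0,0,0]]]'
python3 - <<'E'
from h import *
delta([0.570,0.153,0.0],tgt(-7))
p=snap('wrist','w3')
E
```

```text
t: 5.58
tcp_pos: [0.5709, 0.1537, 0.0221]
eef_rot: [0.061, 0.998, 0.004, 0.002]
ft_force: [-0.4, 0.0, 0.5]
opening: 0.0798
t 5.58 tcp [0.5709 0.1537 0.0221] F [-0.4  0.   0.5] open 0.0798 | shift mm [ 0.9 -1.  22.1] turn [ 0.49  0.14 -0.03]
```

View pics/w3.png

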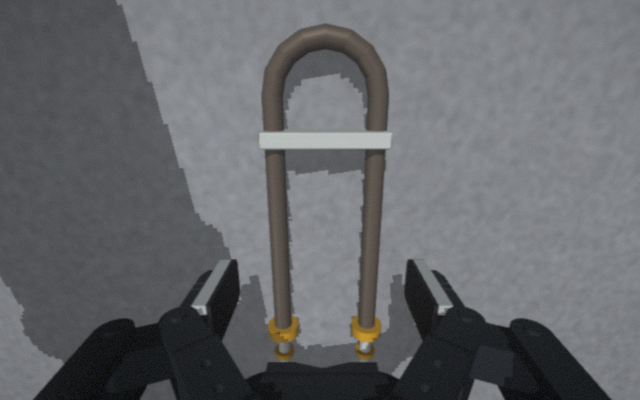

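```bash
python3 - <<'E'
from h import *
p={k:v for k,v in np.load('pics/w3.npz').items()}
print(pix(p,[0.5709,0.1537,0.0221]),pix(p,[0.570,0.153,0.009]))
a=ray(p,37,325,.009); print('bend axis',a)
c=[ray(p,328,c,.012) for c in (284,367)]; print('collars',c,np.mean(c,0))
b=np.mean(c,0)-a; print(np.linalg.norm(b[:2]),np.degrees(np.arctan2(b[1],b[0])))
s=[ray(p,140,c,.018) for c in (260,391)]; print('strap',s, np.mean(s,0))
E
```

```text
(np.float64(323.5527549467938), np.float64(263.5700925714393)) (np.float64(321.72627842268093), np.float64(250.100204908745))
bend axis [0.46677571 0.16715005 0.009     ]
collars [array([0.61602878, 0.12505417, 0.012     ]), array([0.62235427, 0.17331723, 0.012     ])] [0.61919152 0.1491857  0.012     ]
0.15347083431363834 -6.722102268266792
strap [array([0.50639541, 0.13241175, 0.018     ]), array([0.51376845, 0.19175277, 0.018     ])] [0.51008193 0.16208226 0.018     ]
```

```bash
python3 -m crank '[[[0.08,0,0.001,0.012,0.4,0.1,0],[0.08,0,0,0.007,0,0,0],[0.08,0,0,0,0,0,0]]]'
python3 -c "
from h import *
delta([0.570,0.154,0.0],tgt(-6.8))"
```

```text
t: 6.0
tcp_pos: [0.5719, 0.1553, 0.0029]
eef_rot: [0.061, 0.998, 0.001, 0.001]
ft_force: [-0.0, 0.5, 1.1]
opening: 0.08
t 6.0 tcp [0.5719 0.1553 0.0029] F [-0.   0.5  1.1] open 0.08 | shift mm [ 1.8 -1.5  2.9] turn [ 0.11  0.13 -0.21]
```

```bash
python3 -m crank '[[[0.066,0,0,0.003,0,0,0],[0.066,0,0,0,0,0,0],[0.05,0,0,0,0,0,0],[0.05,0,0,0,0,0,0],[0.05,0,0,0,0,0,0]]]' 80
python3 -c "
from h import *
delta([0.570,0.154,0.0],tgt(-6.8))"
```

```text
t: 6.62
tcp_pos: [0.5722, 0.1553, 0.0011]
eef_rot: [0.061, 0.998, 0.001, 0.001]
ft_force: [0.1, 1.0, -0.8]
opening: 0.0568
t 6.62 tcp [0.5722 0.1553 0.0011] F [ 0.1  1.  -0.8] open 0.0568 | shift mm [ 2.  -1.6  1.1] turn [ 0.14  0.15 -0.22]
```

```bash
python3 -m crank '[[[0.05,0,0,0,0,0,0]]]'
python3 - <<'E'
from h import *
p=snap('wrist','w4')
print(monitor.observe()['opening'])
E
```

```text
t: 6.75
tcp_pos: [0.5722, 0.1553, 0.0011]
eef_rot: [0.061, 0.998, 0.001, 0.001]
ft_force: [0.1, 0.4, -1.7]
opening: 0.0568
0.05650968851178157
```

View pics/w4.png

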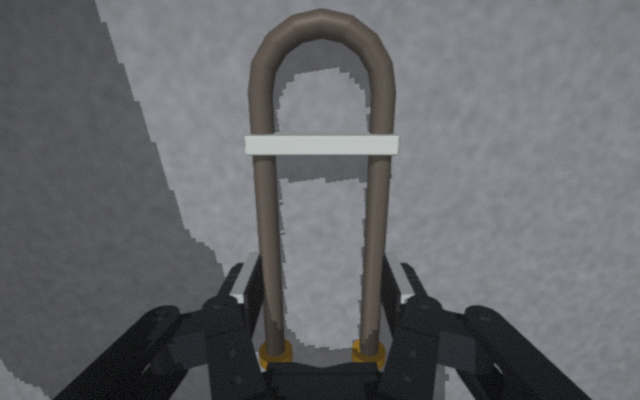

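```bash
python3 -m crank '[[[0.05,0,0,-0.015,0,0,0],[0.05,0,0,-0.02,0,0,0],[0.05,0,0,-0.02,0,0,0],[0.05,0,0,0,0,0,0]]]'
python3 - <<'E'
from h import *
p=snap('wrist','w5'); print(monitor.observe()['opening'],monitor.observe()['ft_force'],monitor.observe()['moment'])
E
```

```text
t: 7.3
tcp_pos: [0.5724, 0.155, 0.0599]
eef_rot: [0.061, 0.998, 0.001, 0.002]
ft_force: [0.0, -0.3, -2.2]
opening: 0.0564
0.056680950701129364 [ 1.00017454 -0.20276991 -2.37398033] [-0.04375436 -0.06726993 -0.01764973]
```

View pics/w5.png

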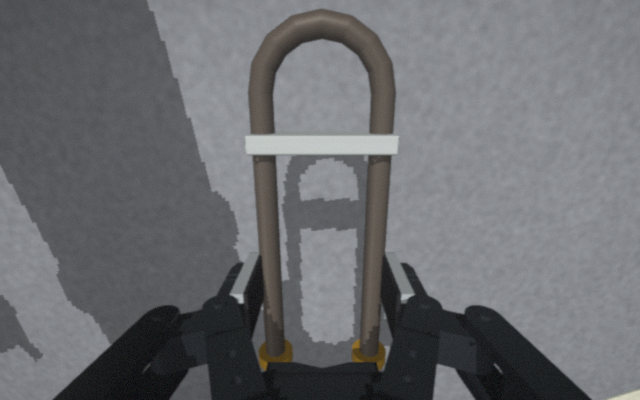

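```bash
python3 - <<'E'
from h import *
p={k:v for k,v in np.load('pics/w5.npz').items()}
T=R.from_quat([0.061,0.998,0.001,0.002]); tp=np.array([0.5724,0.155,0.0599])
def tf(r,c,d=None): return (T.inv().apply(world(p,r,c,d)-tp)*1000).round(1)
dd=p['depth']
print(dd[140:150:2,300:350:10])
for n,r,c in [('strapmid',145,322),('strapL',145,256),('strapR',145,390),('bendtop',14,322),('bendmid',24,322),('bend38',36,322),('legL',250,267),('legR',250,376),('legL',190,265),('legR',190,380),('legL',320,274),('legR',320,370),('colL',352,276),('colR',352,368),('padtipL',262,252),('padtipR',262,394)]:
    print(n,dd[r,c],tf(r,c))
# strap edges on the leg top plane
for r in (134,155): print(r,tf(r,322,dd[145,322]))
E
```

```text
[[0.12477529 0.12481437 0.12370561 0.12498146 0.12442622]
 [0.12487517 0.12425755 0.12470241 0.12379279 0.1243995 ]
 [0.12497906 0.1245634  0.12608866 0.12443278 0.12509969]
 [0.12507848 0.124758   0.12571482 0.12457414 0.12556887]
 [0.12577303 0.12424634 0.12630719 0.12584674 0.12522206]]
strapmid 0.12528327 [ 61.8  -0.7 -14.4]
strapL 0.124800034 [ 61.9 -27.  -14.9]
strapR 0.12395408 [ 62.   26.2 -15.8]
bendtop 0.115223385 [109.   -0.7  -9.4]
bendmid 0.11491195 [105.5  -0.7 -10.9]
bend38 0.118406355 [101.9  -0.7  -8.4]
legL 0.14391564 [ 13.3 -26.  -10.9]
legR 0.14503895 [12.8 24.3 -9.9]
legL 0.13484739 [ 42.1 -25.3 -10.9]
legR 0.13483039 [ 42.   24.3 -11. ]
legL 0.0 [  79.9   -0.9 -140.5]
legR 0.15581155 [-25.3  23.2 -11.2]
colL 0.1617388 [-44.9 -24.5 -11.5]
colR 0.16221888 [-45.3  23.1 -11.1]
padtipL 0.1410363 [  9.5 -32.3 -15.2]
padtipR 0.1408807 [  9.6  31.7 -15.4]
134 [ 66.   -0.7 -13.1]
155 [ 58.   -0.7 -15.7]
```

```bash
python3 - <<'E'
from h import *
ex=R.from_euler('z',21,degrees=True).apply([1,0,0]); ey=R.from_euler('z',21,degrees=True).apply([0,1,0])
delta(np.array([0.522,-0.2025,0.23])+0.04*ex+0.12*ey,tgt(21))
E
```

```text
t 7.35 tcp [0.5719 0.155  0.0591] F [ 1.  -0.2 -2.4] open 0.0567 | shift mm [  26.4 -235.8 -171.5] turn [  0.09   0.16 -28.04]
```

```bash
python3 -m crank '[[[0.05,0.005,-0.01,-0.04,0,0,-5],[0.05,0.005,-0.03,-0.04,0,0,-6],[0.05,0,-0.045,-0.04,0,0,-6],[0.05,-0.01,-0.045,-0.03,0,0,-6],[0.05,-0.02,-0.045,-0.02,0,0,-5]]]'
python3 - <<'E'
from h import *
ex=R.from_euler('z',21,degrees=True).apply([1,0,0]); ey=R.from_euler('z',21,degrees=True).apply([0,1,0])
delta(np.array([0.522,-0.2025,0.23])+0.04*ex+0.12*ey,tgt(21))
E
```

```text
t: 7.98
tcp_pos: [0.6101, -0.0098, 0.2297]
eef_rot: [-0.193, 0.981, 0.001, -0.002]
ft_force: [1.3, 0.1, -2.1]
opening: 0.0565
t 7.97 tcp [ 0.6101 -0.0098  0.2297] F [ 1.3  0.1 -2.1] open 0.0565 | shift mm [ 1.119e+02 -2.580e+01  1.000e-01] turn [ 0.11 -0.23  1.25]
```

```bash
python3 -m crank '[[[0.05,0.04,-0.01,0,0,0,0],[0.05,0.04,-0.005,0,0,0,1],[0.05,0,0,0,0,0,0]]]'
python3 - <<'E'
from h import *
delta(np.array([0.522,-0.2025,0.23]),tgt(21))
p=snap('wrist','w6')
for t in ['heater_tray','bend_stop']:
    for d in eyes.spot_point(t,p): print(t,d,ray(p,*d['at'],.06 if t=='bend_stop' else 0.0))
E
```

```text
t: 8.35
tcp_pos: [0.5415, -0.0596, 0.2293]
eef_rot: [-0.182, 0.983, -0.0, -0.002]
ft_force: [0.9, 0.8, -2.2]
opening: 0.0564
t 8.35 tcp [ 0.5415 -0.0596  0.2293] F [ 0.9  0.8 -2.2] open 0.0564 | shift mm [  69.4 -126.4   -0.5] turn [ 0.03 -0.23 -0.02]
heater_tray {'at': [105.3, 211.6], 'confidence': 0.69} [ 0.5185568  -0.20296771  0.        ]
```

View pics/w6.png

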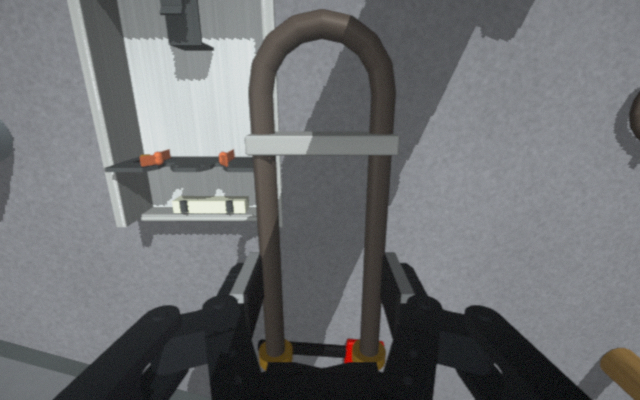

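```bash
python3 - <<'E'
from h import *
p={k:v for k,v in np.load('pics/w6.npz').items()}
q=cloud(p); Rt=R.from_euler('z',21,degrees=True); c0=np.array([.521,-.2025,0])
L=((q-c0)@Rt.as_matrix())*1000
np.set_printoptions(suppress=True,linewidth=250)
# partition: points with |y|<76 near x 40..75, height>60
m=(L[...,0]>30)&(L[...,0]<80)&(abs(L[...,1])<74)&(L[...,2]>50)
P=L[m]; print(len(P), np.percentile(P[:,2],[5,25,50,75,90,95,98]), np.percentile(P[:,0],[2,10,50,90,98]))
# view rows along a column through plain partition
for c in (125,190,200):
    print(c); 
    for r in range(148,226,3): print(r,L[r,c].round(0),p['color'][r,c],end=' ; ')
    print()
# rim
m=(L[...,2]>62)&(L[...,2]<90)
ys=L[...,1]; 
for r in (60,100,140):
    row=[(c,L[r,c].round(0).tolist()) for c in range(60,150,2) if m[r,c]]; print(r,row)
    print([(c,L[r,c].round(0).tolist()) for c in range(225,275,2) if L[r,c,2]>60 and L[r,c,2]<100])
im=cv2.imread('pics/w6.png')[0:240,60:290]; cv2.imwrite('pics/c.png',cv2.resize(im,None,fx=2.5,fy=2.5,interpolation=cv2.INTER_CUBIC))
E
```

```text
7593 [ 62.71467388 280.14568226 293.63523082 304.51128287 309.41869519 311.12219901 312.2621551 ] [42.06466962 50.27645793 59.31545726 76.6206645  79.18543669]
125
148 [ 38. -76.  50.] [89 90 91] ; 151 [ 41. -76.  51.] [86 91 89] ; 154 [ 44. -76.  51.] [92 94 96] ; 157 [ 47. -75.  54.] [88 91 94] ; 160 [ 50. -76.  53.] [81 82 86] ; 163 [ 50. -68.  67.] [67 71 70] ; 166 [ 50. -59.  81.] [64 68 71] ; 169 [ 52. -56.  87.] [88 92 95] ; 172 [ 62. -77.  56.] [74 74 78] ; 175 [ 65. -76.  58.] [72 73 73] ; 178 [ 67. -75.  60.] [68 69 70] ; 181 [ 70. -76.  60.] [71 71 72] ; 184 [ 74. -77.  59.] [70 72 72] ; 187 [ 76. -77.  61.] [91 92 92] ; 190 [ 79. -77.  62.] [94 96 98] ; 193 [ 82. -76.  64.] [92 95 92] ; 196 [ 85. -76.  65.] [90 93 92] ; 199 [ 87. -75.  66.] [91 93 96] ; 202 [ 90. -76.  67.] [92 94 94] ; 205 [ 94. -76.  67.] [89 92 87] ; 208 [ 96. -76.  69.] [88 91 90] ; 211 [ 99. -76.  70.] [93 95 94] ; 214 [102. -76.  71.] [96 99 98] ; 217 [105. -76.  71.] [112 116 114] ; 220 [108. -76.  72.] [135 137 136] ; 223 [111. -76.  73.] [158 163 160] ; 
190
148 [ 43. -23.  18.] [208 213 214] ; 1
[... 1926 characters left out ...]
.0, -80.0, 73.0]), (88, [-42.0, -80.0, 70.0]), (90, [-42.0, -77.0, 73.0]), (92, [-42.0, -76.0, 72.0]), (94, [-42.0, -76.0, 68.0]), (96, [-42.0, -76.0, 66.0]), (98, [-42.0, -76.0, 64.0])]
[]
100 [(90, [-8.0, -83.0, 74.0]), (92, [-8.0, -82.0, 73.0]), (94, [-8.0, -80.0, 74.0]), (96, [-8.0, -78.0, 74.0]), (98, [-8.0, -78.0, 72.0]), (100, [-8.0, -77.0, 70.0]), (102, [-8.0, -76.0, 69.0]), (104, [-8.0, -76.0, 66.0])]
[(273, [-8.0, 81.0, 73.0])]
140 [(98, [27.0, -85.0, 73.0]), (100, [27.0, -83.0, 73.0]), (102, [27.0, -81.0, 73.0]), (104, [27.0, -80.0, 72.0]), (106, [27.0, -78.0, 73.0]), (108, [28.0, -77.0, 71.0]), (110, [28.0, -77.0, 68.0]), (112, [28.0, -76.0, 67.0]), (114, [29.0, -77.0, 63.0])]
[]
```

View pics/c.png

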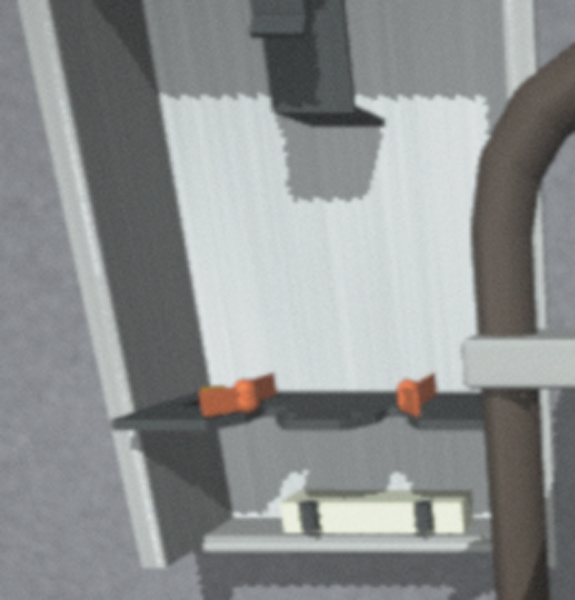

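```bash
python3 -m crank '[[[0.05,0.03,0.02,-0.02,0,0,0],[0.05,0.03,0.02,-0.02,0,0,0],[0.05,0,0,0,0,0,0]]]'
python3 - <<'E'
from h import *
delta(np.array([0.522,-0.2025,0.23]),tgt(21))
p=snap('wrist','w7')
for t in ['heater_tray','bend_stop']:
    for d in eyes.spot_point(t,p): print(t,d,ray(p,*d['at'],.06 if t=='bend_stop' else 0.0))
im=cv2.imread('pics/w7.png')[0:280,0:290]; cv2.imwrite('pics/c7.png',cv2.resize(im,None,fx=2.1,fy=2.1,interpolation=cv2.INTER_CUBIC))
E
```

```text
t: 8.88
tcp_pos: [0.4735, -0.0388, 0.2693]
eef_rot: [-0.186, 0.983, -0.0, -0.003]
ft_force: [-0.2, 0.4, -0.9]
opening: 0.0561
t 8.88 tcp [ 0.4735 -0.0388  0.2693] F [-0.2  0.4 -0.9] open 0.0561 | shift mm [  14.4 -170.1   39.3] turn [ 0.03 -0.3   0.42]
heater_tray {'at': [145.4, 196.8], 'confidence': 0.63} [ 0.51250763 -0.1994003   0.        ]
bend_stop {'at': [66.2, 159.7], 'confidence': 0.9} [ 0.4307903  -0.23621526  0.06      ]
```

View pics/c7.png

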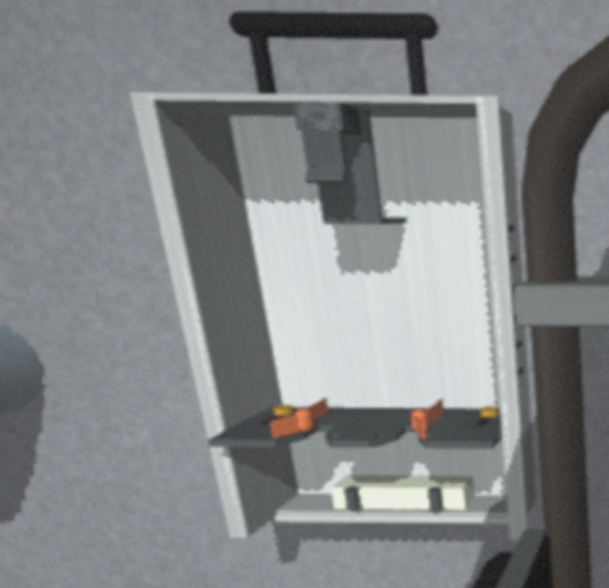

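```bash
python3 - <<'E'
from h import *
p={k:v for k,v in np.load('pics/w7.npz').items()}
q=cloud(p)
def g(x,y,z): return ray(p,y/2.1,x/2.1,z)
C=[g(132,95,.075),g(498,97,.075),g(521,537,.075),g(236,537,.075)]
for i in range(4):
    d=C[(i+1)%4]-C[i]; print(C[i].round(4),np.linalg.norm(d).round(4),np.degrees(np.arctan2(d[1],d[0])).round(2))
print('c',np.mean(C,0))
for n,x,y,z in [('innerL',155,100,.075),('innerR',478,103,.075),('tabL',330,440,.088),('tabR',400,440,.088),('RmouthR',427,438,.088),('plateR',499,443,.088),('plateL',212,441,.088),('plateLm',300,440,.088),('lipR',345,182,.078),('lipL',307,180,.078),('ledgeL',325,222,.055),('ledgeR',381,222,.055)]:
    print(n,g(x,y,z).round(4))
for n,x,y in [('plate',360,438),('plate',460,440),('plate',360,432),('lip',325,160),('lipedge',325,178),('ledge',350,210),('rim',142,110),('floor',340,300),('rimR',490,200)]:
    r,c=int(y/2.1),int(x/2.1); print(n,q[r-0:r+1,c-1:c+2].mean((0,1)).round(4))
E
```

```text
[ 0.4452 -0.3203  0.075 ] 0.1685 111.16
[ 0.3844 -0.1631  0.075 ] 0.2265 19.92
[ 0.5973 -0.0859  0.075 ] 0.1619 -68.6
[ 0.6564 -0.2367  0.075 ] 0.2271 -158.41
c [ 0.52082009 -0.20149831  0.075     ]
innerL [ 0.4434 -0.3101  0.075 ]
innerR [ 0.3902 -0.171   0.075 ]
tabL [ 0.572  -0.1944  0.088 ]
tabR [ 0.5587 -0.1606  0.088 ]
RmouthR [ 0.5526 -0.1478  0.088 ]
plateR [ 0.5416 -0.1122  0.088 ]
plateL [ 0.5949 -0.2514  0.088 ]
plateLm [ 0.5777 -0.2089  0.088 ]
lipR [ 0.4461 -0.2193  0.078 ]
lipL [ 0.4518 -0.2363  0.078 ]
ledgeL [ 0.4723 -0.2351  0.055 ]
ledgeR [ 0.4617 -0.2082  0.055 ]
plate [ 0.5668 -0.1821  0.084 ]
plate [ 0.5484 -0.1324  0.0846]
plate [ 0.5688 -0.1867  0.0731]
lip [ 0.4409 -0.2342  0.0714]
lipedge [ 0.4478 -0.2306  0.0756]
ledge [ 0.4623 -0.2259  0.0531]
rim [ 0.4501 -0.3173  0.0729]
floor [ 0.52   -0.2365  0.017 ]
rimR [ 0.4291 -0.1546  0.0733]
```

```bash
python3 - <<'E'
from h import *
Rt=R.from_euler('z',21,degrees=True); O=np.array([.5154,-.2028,0])
tr=lambda w: (Rt.inv().apply(w-O)*1000).round(1)
p={k:v for k,v in np.load('pics/top0.npz').items()}
print('stop',tr(ray(p,254.8,400.5,.06)))
for n,x,y,z in [('clipL',185,238,.085),('clipR',303,195,.085),('plateL',112,258,.088),('plateR',360,165,.088),('ledgeL',278,422,.055),('lip edge c',313,352,.078)]: print(n,tr(ray(p,160+y/5,330+x/5,z)))
p={k:v for k,v in np.load('pics/scene0.npz').items()}
print('stop scene',tr(ray(p,170.1,249.1,.06)))
im=cv2.imread('pics/scene0.png')[145:245,210:305]; cv2.imwrite('pics/s.png',cv2.resize(im,None,fx=6,fy=6,interpolation=cv2.INTER_CUBIC))
E
```

```text
stop [-95.   -6.4  60. ]
clipL [48.3 32.7 85. ]
clipR [ 47.6 -33.4  85. ]
plateL [51.5 72.4 88. ]
plateR [ 51.4 -66.7  88. ]
ledgeL [-56.   18.7  55. ]
lip edge c [-29.9  -8.1  78. ]
stop scene [-81.4  11.   60. ]
```

View pics/s.png

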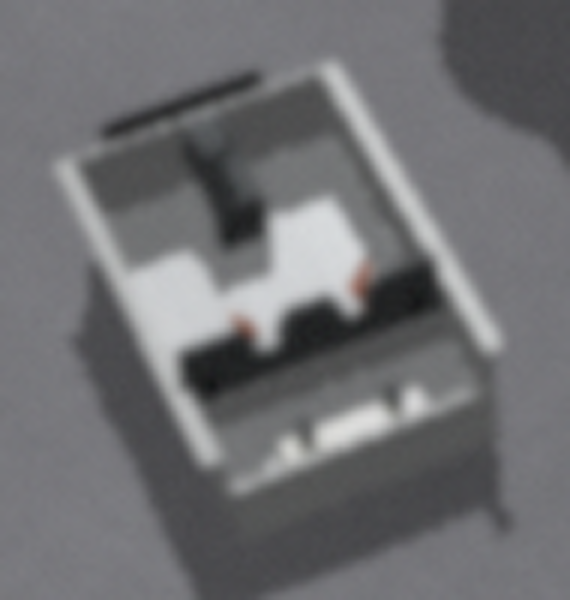

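```bash
cat >> h.py <<'E'
O=np.array([.5154,-.2028,0]); YAW=21.
OFF=np.array([107,0.7,-6])/1000   # TCP in element frame rel. to bend
def go(bx,by,bz,th):
    "bend target in tray mm; prints needed tool delta and present bend/pitch"
    Rt=R.from_euler('z',YAW,degrees=True)
    def E(t): return Rt*R.from_euler('y',-t,degrees=True)
    s=monitor.observe(); T=R.from_quat(s['eef_rot']); Ecur=T*R.from_matrix(np.diag([-1.,1,-1]))
    Bc=Rt.inv().apply(s['tcp_pos']-Ecur.apply(OFF)-O)*1000
    e=(Rt.inv()*Ecur).as_euler('ZYX',degrees=True)
    end=Bc+ (Rt.inv()*Ecur).apply([144,0,0])
    print('bend',Bc.round(1),'pitch',(-e[1]).round(2),'yaw err',e[0].round(2),'roll',e[2].round(2),'ends',end.round(1),'Ftray',Rt.inv().apply(s['ft_force']).round(1),'M',Rt.inv().apply(s['moment']).round(2))
    B=O+Rt.apply(np.array([bx,by,bz])/1000)
    delta(B+E(th).apply(OFF),tgt(YAW,th),s)
E
python3 -c "
from h import *
go(-60,0,130,15)"
```

```text
bend [-86.5 165.7 274.6] pitch -0.41 yaw err 0.37 roll 0.03 ends [ 57.5 166.6 273.6] Ftray [ 0.6  0.3 -2.7] M [-0.04 -0.09  0.04]
t 9.03 tcp [ 0.4747 -0.0395  0.2678] F [ 0.5  0.5 -2.7] open 0.0565 | shift mm [ -24.2 -166.6  115.7] turn [  0.07 -15.41   0.37]
```

```bash
python3 -m crank '[[[0.05,-0.006,-0.042,0.01,0,-4,0],[0.05,-0.006,-0.042,0.01,0,-4,0.3],[0.05,-0.006,-0.042,0.01,0,-4,0],[0.05,-0.006,-0.036,0.01,0,-3,0],[0.05,0,0,0,0,0,0]]]'
python3 -c "
from h import *
go(-60,0,130,15)"
```

```text
t: 9.65
tcp_pos: [0.5654, -0.185, 0.2253]
eef_rot: [-0.183, 0.975, 0.023, 0.126]
ft_force: [0.0, 1.2, -1.3]
opening: 0.0565
bend [-51.9  -2.5 203.8] pitch 14.76 yaw err 0.24 roll -0.08 ends [ 87.3  -1.9 240.5] Ftray [ 0.5  1.1 -1.3] M [0.01 0.27 0.01]
t 9.65 tcp [ 0.5654 -0.185   0.2253] F [ 0.   1.2 -1.3] open 0.0565 | shift mm [26.6  2.2 68.9] turn [-0.02 -0.24  0.23]
```

```bash
python3 -m crank '[[[0.05,0.012,0.002,0.04,0,0,0.2],[0.05,0.014,0,0.03,0,0,0],[0.05,0,0,0,0,0,0]]]'
python3 - <<'E'
from h import *
go(-60,0,85,15)
p=snap('wrist','w8'); p=snap('scene','s8'); p2=snap('top','t8')
for n,P in (('s',p),('t',p2)):
    im=cv2.imread(f'pics/{n}8.png'); im=im[100:260,180:340] if n=='s' else im[140:300,310:470]; cv2.imwrite(f'pics/{n}8c.png',cv2.resize(im,None,fx=3.7,fy=3.7,interpolation=cv2.INTER_CUBIC))
E
```

```text
t: 10.02
tcp_pos: [0.5589, -0.1852, 0.1473]
eef_rot: [-0.181, 0.975, 0.023, 0.125]
ft_force: [-0.0, 0.2, -2.2]
opening: 0.0564
bend [-58.2  -0.  126.2] pitch 14.56 yaw err 0.08 roll 0.03 ends [ 81.2   0.2 162.4] Ftray [ 0.   0.2 -2.2] M [0.   0.26 0.03]
t 10.03 tcp [ 0.5589 -0.1852  0.1473] F [-0.   0.2 -2.2] open 0.0564 | shift mm [12.1 -0.2 38.6] turn [ 0.04 -0.44  0.07]
```

View pics/w8.png

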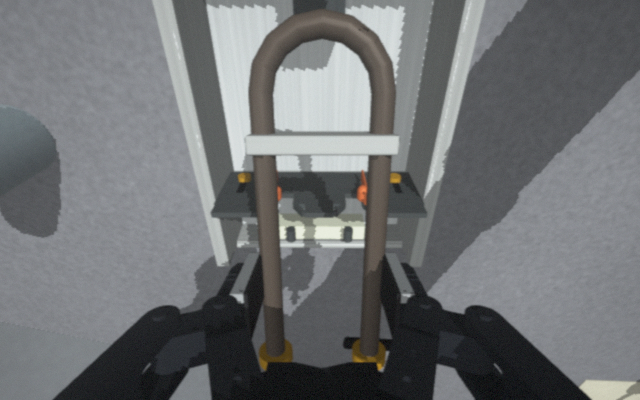

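View pics/s8c.png

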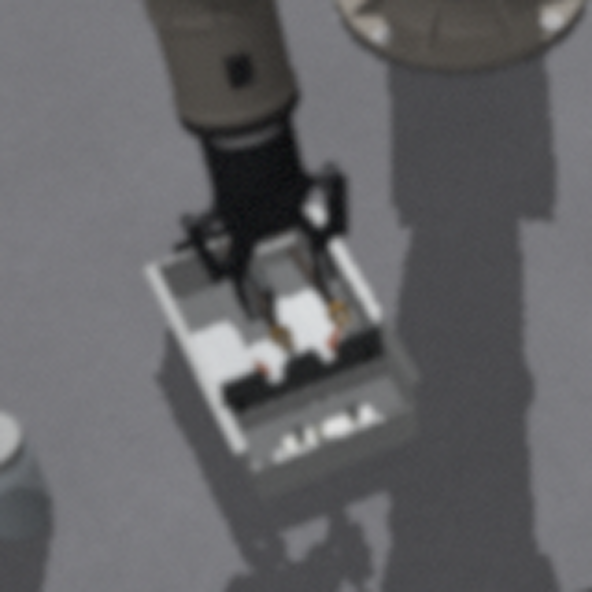

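View pics/t8c.png

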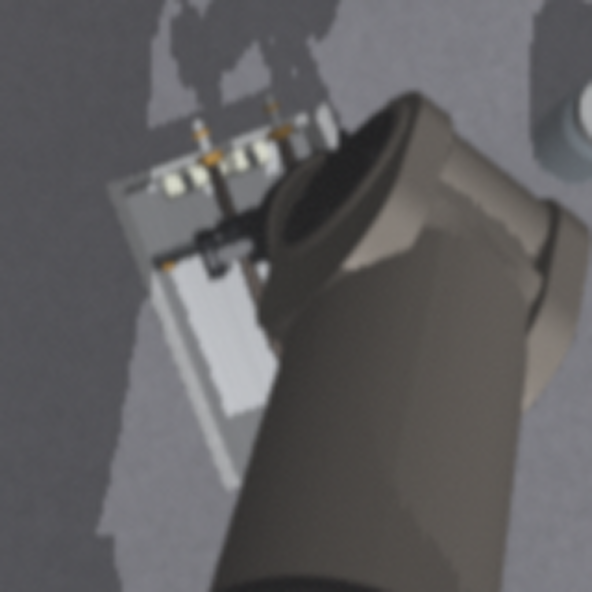

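```bash
python3 -m crank '[[[0.05,0.006,0,0.02,0,-0.4,0],[0.05,0.006,0,0.018,0,0,0],[0.05,0.003,0,0.01,0,0,0],[0.05,0,0,0,0,0,0]]]'
python3 -c "
from h import *
go(-60,0,63,15)"
```

```text
t: 10.68
tcp_pos: [0.5642, -0.1864, 0.1056]
eef_rot: [-0.183, 0.974, 0.021, 0.135]
ft_force: [-0.0, -0.3, -1.8]
opening: 0.0569
bend [-53.2  -3.4  82.4] pitch 15.71 yaw err 0.34 roll -0.45 ends [ 85.5  -2.6 121.4] Ftray [-0.1 -0.3 -1.8] M [0.03 0.33 0.04]
t 10.68 tcp [ 0.5642 -0.1864  0.1056] F [-0.  -0.3 -1.8] open 0.0569 | shift mm [11.9  3.  18.1] turn [-0.36  0.71  0.33]
```

```bash
python3 -m crank '[[[0.05,0.004,0.002,0.009,-0.3,0.6,0.3],[0.05,0.003,0.001,0.006,0,0,0],[0.05,0,0,0,0,0,0]]]'
python3 -c "
from h import *
go(-60,0,63,15)"
```

```text
t: 11.05
tcp_pos: [0.5614, -0.1846, 0.0899]
eef_rot: [-0.181, 0.975, 0.023, 0.13]
ft_force: [-0.7, -0.8, -1.7]
opening: 0.0564
bend [-55.3  -0.2  67.7] pitch 15.17 yaw err 0.04 roll -0.11 ends [ 8.360e+01 -1.000e-01  1.053e+02] Ftray [-1.  -0.5 -1.7] M [-0.04  0.26  0.04]
t 11.05 tcp [ 0.5614 -0.1846  0.0899] F [-0.7 -0.8 -1.7] open 0.0564 | shift mm [5.7 0.2 3.6] turn [-0.1   0.17  0.04]
```

```bash
python3 -m crank '[[[0.05,0.006,0,0.002,0,0,0],[0.05,0,0,0.002,0,0,0],[0.05,0,0,0,0,0,0]]]'
python3 -c "
from h import *
go(-62,0,61,15)"
```

```text
t: 11.42
tcp_pos: [0.5567, -0.1867, 0.0844]
eef_rot: [-0.181, 0.975, 0.023, 0.13]
ft_force: [-0.6, -0.7, -2.4]
opening: 0.0565
bend [-60.5  -0.5  62.1] pitch 15.19 yaw err 0.02 roll -0.13 ends [78.5 -0.4 99.9] Ftray [-0.8 -0.5 -2.4] M [-0.06  0.29 -0.01]
t 11.43 tcp [ 0.5567 -0.1867  0.0844] F [-0.6 -0.7 -2.4] open 0.0565 | shift mm [1.8 0.5 1. ] turn [-0.13  0.19  0.02]
```

Feel downward for the ledge in small steps.

```bash
python3 -m crank '[[[0.05,0.001,0,0.002,0,0,0],[0.05,0,0,0,0,0,0]]]'; python3 -c "
from h import *
go(-62,0,61,15)"; python3 -m crank '[[[0.05,0,0,0.002,0,0,0],[0.05,0,0,0,0,0,0]]]'
python3 -c "
from h import *
go(-62,0,61,15)"
```

```text
t: 11.68
tcp_pos: [0.5567, -0.1872, 0.0824]
eef_rot: [-0.181, 0.975, 0.023, 0.131]
ft_force: [-0.4, -0.7, -1.3]
opening: 0.0563
bend [-60.7  -1.   60.1] pitch 15.23 yaw err 0.02 roll -0.18 ends [78.2 -0.9 97.9] Ftray [-0.6 -0.5 -1.3] M [-0.17  0.43 -0.03]
t 11.68 tcp [ 0.5567 -0.1872  0.0824] F [-0.4 -0.7 -1.3] open 0.0563 | shift mm [ 1.   1.  -0.8] turn [-0.17  0.23  0.02]
t: 11.92
tcp_pos: [0.5575, -0.1874, 0.0807]
eef_rot: [-0.18, 0.975, 0.022, 0.131]
ft_force: [-0.1, -0.9, 0.1]
opening: 0.0569
bend [-60.   -1.4  58.3] pitch 15.26 yaw err 0.01 roll -0.22 ends [78.9 -1.4 96.2] Ftray [-0.4 -0.8  0.1] M [-0.24  0.5  -0.08]
t 11.93 tcp [ 0.5575 -0.1874  0.0807] F [-0.1 -0.9  0.1] open 0.0569 | shift mm [ 1.3  1.4 -2.6] turn [-0.21  0.26  0.01]
```

```bash
python3 -m crank '[[[0.05,-0.001,0.001,-0.003,0.2,-0.2,0],[0.05,0.005,0,-0.001,0,0,0],[0.05,0.006,0,-0.0015,0,0,0],[0.05,0,0,0,0,0,0]]]'; python3 -c "
from h import *
go(-80,0,61.5,15)"
```

```text
t: 12.42
tcp_pos: [0.5454, -0.1901, 0.0832]
eef_rot: [-0.18, 0.974, 0.021, 0.133]
ft_force: [-0.7, -0.2, -2.3]
opening: 0.0571
bend [-72.2   0.4  60.5] pitch 15.43 yaw err 0.03 roll -0.38 ends [66.6  0.5 98.8] Ftray [-0.7  0.  -2.3] M [ 0.    0.31 -0.01]
t 12.43 tcp [ 0.5454 -0.1901  0.0832] F [-0.7 -0.2 -2.3] open 0.0571 | shift mm [ 7.3 -0.4 -2.3] turn [-0.37  0.43  0.03]
```

```bash
python3 -m crank '[[[0.05,0.005,0,-0.0025,-0.3,0.4,0],[0.05,0.004,0,-0.001,0,0,0],[0.05,0,0,0,0,0,0]]]'; python3 -c "
from h import *
go(-85,0,61.5,15)"
```

```text
t: 12.8
tcp_pos: [0.5357, -0.1938, 0.0842]
eef_rot: [-0.181, 0.975, 0.023, 0.128]
ft_force: [1.0, -0.7, -2.4]
opening: 0.0568
bend [-82.8   0.5  62.3] pitch 14.99 yaw err 0.01 roll -0.04 ends [56.3  0.5 99.6] Ftray [ 0.7 -1.  -2.4] M [-0.    0.33 -0.01]
t 12.8 tcp [ 0.5357 -0.1938  0.0842] F [ 1.  -0.7 -2.4] open 0.0568 | shift mm [ 2.4 -0.5  0.2] turn [-0.03 -0.01  0.01]
```

```bash
for i in 1; do python3 -m crank '[[[0.05,0.003,0,-0.0008,0,0,0],[0.05,0,0,0,0,0,0]]]' >/dev/null; python3 -c "
from h import *
go(-88,0,61.5,15)"; python3 -m crank '[[[0.05,0.003,0,-0.0008,0,0,0],[0.05,0,0,0,0,0,0]]]' >/dev/null; python3 -c "
from h import *
go(-88,0,61.5,15)"; done
```

```text
bend [-86.    0.4  62.3] pitch 15.0 yaw err 0.02 roll -0.04 ends [53.1  0.5 99.6] Ftray [ 0.5  0.4 -1.4] M [ 0.03  0.35 -0.04]
t 13.05 tcp [ 0.5327 -0.1949  0.0842] F [ 0.4  0.5 -1.4] open 0.0567 | shift mm [ 2.2 -0.5  0.3] turn [-0.04 -0.    0.02]
bend [-88.9   0.4  62.4] pitch 15.02 yaw err 0.04 roll -0.05 ends [50.2  0.5 99.7] Ftray [-0.1  0.2 -1.4] M [-0.03  0.17 -0.02]
t 13.3 tcp [ 0.5299 -0.196   0.0843] F [-0.2  0.2 -1.4] open 0.0562 | shift mm [-0.7 -0.5  1.1] turn [-0.04  0.02  0.04]
```

```bash
python3 -m crank '[[[0.05,0.002,0,-0.0005,0,0,0],[0.05,0,0,0,0,0,0]]]' >/dev/null; python3 -c "
from h import *
go(-88,0,61.5,15)"; python3 -m crank '[[[0.05,0.002,0,-0.0005,0,0,0],[0.05,0,0,0,0,0,0]]]' >/dev/null; python3 - <<'E'
from h import *
go(-88,0,61.5,15)
p=snap('scene','s9'); p2=snap('wrist','w9')
im=cv2.imread('pics/s9.png')[100:260,180:340]; cv2.imwrite('pics/s9c.png',cv2.resize(im,None,fx=3.7,fy=3.7,interpolation=cv2.INTER_CUBIC))
E
```

```text
bend [-89.1   0.1  62.9] pitch 15.17 yaw err 0.1 roll -0.12 ends [ 49.8   0.4 100.6] Ftray [ 0.4 -0.6 -1.8] M [0.01 0.14 0.03]
t 13.55 tcp [ 0.5297 -0.1962  0.0851] F [ 0.6 -0.4 -1.8] open 0.0564 | shift mm [-0.7 -0.3  2. ] turn [-0.1   0.17  0.1 ]
bend [-89.2   0.   63.5] pitch 15.32 yaw err 0.17 roll -0.18 ends [ 49.7   0.4 101.5] Ftray [ 1.6  0.7 -2.9] M [ 0.04 -0.03 -0.  ]
t 13.8 tcp [ 0.5296 -0.1963  0.086 ] F [ 1.2  1.3 -2.9] open 0.0567 | shift mm [-0.6 -0.3  2.8] turn [-0.14  0.32  0.16]
```

View pics/s9c.png

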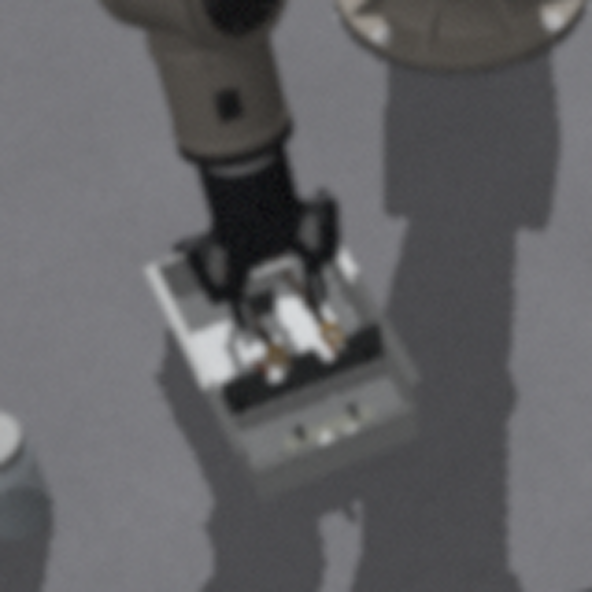

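View pics/w9.png

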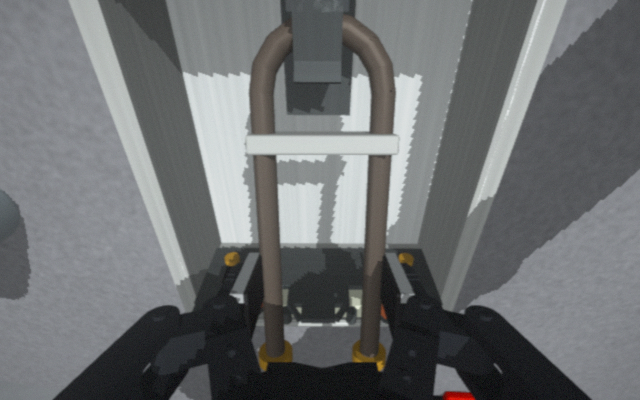

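```bash
python3 -c "
from h import *
s=monitor.observe(); print(s['joints'].round(3), s['joint_efforts'].round(1))"
```

```text
[ 0.231  0.359  0.134  2.131 -0.476  0.496  2.694] [  2.  -73.4   5.6 -30.8   0.1  -0.2   0.1]
```

```bash
python3 -m crank '[[[0.05,-0.001,0,0.002,-0.1,0.5,0.2],[0.05,0,0,0,0,0,0]]]' >/dev/null;  python3 -c "
from h import *
go(-88,0,61,12)
s=monitor.observe(); print(s['joints'].round(3), s['joint_efforts'].round(1))"
```

```text
bend [-88.9   0.4  62.3] pitch 14.69 yaw err -0.09 roll 0.01 ends [50.4  0.2 98.8] Ftray [ 1.  -1.2 -1.8] M [-0.02  0.19  0.01]
t 14.15 tcp [ 0.5301 -0.1961  0.0837] F [ 1.4 -0.8 -1.8] open 0.0562 | shift mm [-0.1 -0.3  6.5] turn [-0.01  2.69 -0.09]
[ 0.22   0.366  0.143  2.125 -0.465  0.503  2.677] [ -0.2 -74.9   3.8 -33.6  -0.6  -0.7  -0.3]
```

```bash
python3 -m crank '[[[0.05,0,0,0.003,0,1.3,0],[0.05,0,0,0.003,0,1.3,0],[0.05,0,0,0,0,0,0]]]' >/dev/null;  python3 -c "
from h import *
go(-88,0,61,9)
s=monitor.observe(); print(s['joints'].round(3))"
```

```text
bend [-88.6   0.4  61. ] pitch 11.85 yaw err -0.09 roll 0.02 ends [52.3  0.2 90.6] Ftray [ 0.7 -0.1 -1.5] M [-0.03  0.26 -0.  ]
t 14.53 tcp [ 0.5312 -0.1957  0.0771] F [ 0.7  0.2 -1.5] open 0.0564 | shift mm [-0.2 -0.3  5.4] turn [ 0.    2.85 -0.09]
[ 0.163  0.389  0.186  2.103 -0.407  0.532  2.604]
```

```bash
python3 -m crank '[[[0.05,0,0,0.003,0,1.4,0],[0.05,0,0,0.0025,0,1.4,0],[0.05,0,0,0,0,0,0]]]' >/dev/null;  python3 - <<'E'
from h import *
go(-88,0,61,8)
p2=snap('wrist','w10')
p=snap('scene','s10')
im=cv2.imread('pics/s10.png')[140:240,210:310]; cv2.imwrite('pics/s10c.png',cv2.resize(im,None,fx=5.9,fy=5.9,interpolation=cv2.INTER_CUBIC))
E
```

```text
bend [-88.2   0.5  60.7] pitch 8.82 yaw err -0.07 roll 0.02 ends [54.1  0.4 82.7] Ftray [-0.  -0.2 -2.6] M [-0.08  0.16  0.02]
t 14.9 tcp [ 0.5322 -0.1951  0.0711] F [ 0.1 -0.2 -2.6] open 0.0567 | shift mm [-0.2 -0.4  1.2] turn [ 0.01  0.82 -0.07]
```

View pics/w10.png

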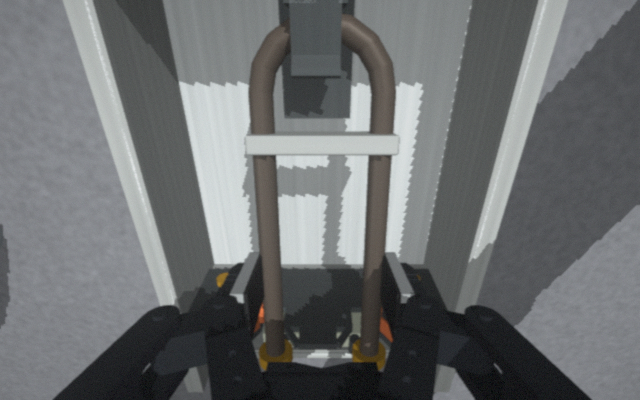

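View pics/s10c.png

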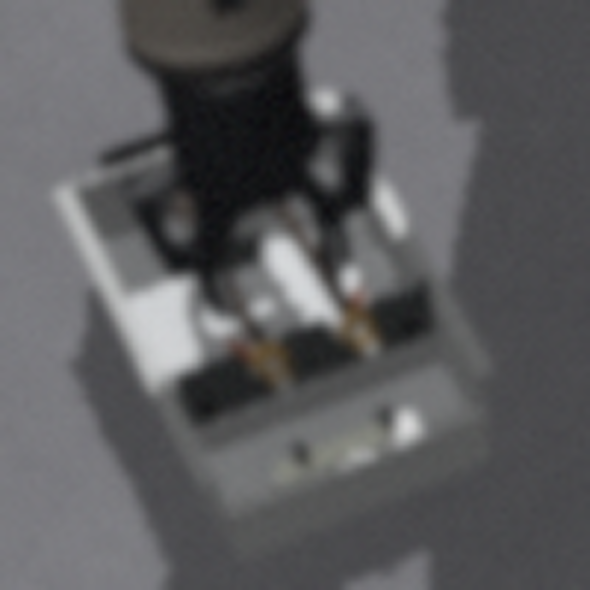

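```bash
for k in 1; do python3 -m crank '[[[0.05,0,0,0.002,0,0.9,0],[0.05,0,0,0,0,0,0]]]' >/dev/null;  python3 -c "
from h import *
go(-88,0,61,7)"; python3 -m crank '[[[0.05,0,0,0.002,0,0.9,0],[0.05,0,0,0,0,0,0]]]' >/dev/null;  python3 -c "
from h import *
go(-88,0,60.5,6)"; done
```

```text
bend [-88.5   0.   60.7] pitch 7.95 yaw err -0.16 roll -0.01 ends [54.1 -0.3 80.6] Ftray [-0.  -0.5 -0.8] M [-0.16  0.03 -0.1 ]
t 15.25 tcp [ 0.5323 -0.1958  0.0695] F [ 0.2 -0.5 -0.8] open 0.0562 | shift mm [-0.4  0.2  1.5] turn [-0.03  0.95 -0.15]
bend [-88.1  -1.   60.9] pitch 7.06 yaw err -0.21 roll -0.1 ends [54.8 -1.5 78.6] Ftray [-0.1 -2.5  0.2] M [-0.45 -0.11 -0.16]
t 15.5 tcp [ 0.5332 -0.1967  0.0681] F [ 0.8 -2.4  0.2] open 0.0567 | shift mm [0.1 1.4 2.4] turn [-0.12  1.06 -0.21]
```

```bash
python3 -m crank '[[[0.05,0,0,0.002,0,0.9,0],[0.05,0,0,0,0,0,0]]]' >/dev/null;  python3 -c "
from h import *
go(-88,0,60.5,5)"; python3 -m crank '[[[0.05,0,0,0.002,0,0.9,0],[0.05,0,0,0,0,0,0]]]' >/dev/null;  python3 -c "
from h import *
go(-88,0,60,4)"
```

```text
bend [-87.7  -1.3  61.1] pitch 6.16 yaw err -0.23 roll -0.12 ends [55.5 -1.9 76.6] Ftray [ 2.2  0.1 -1.5] M [-0.14 -0.42 -0.02]
t 15.75 tcp [ 0.5338 -0.1969  0.0667] F [ 2.   0.9 -1.5] open 0.0566 | shift mm [0.5 1.8 2.8] turn [-0.14  1.16 -0.23]
bend [-87.3  -1.3  61.2] pitch 5.23 yaw err -0.23 roll -0.12 ends [56.1 -1.9 74.4] Ftray [ 2.6 -1.3 -1.9] M [-0.11 -0.51 -0.07]
t 16.0 tcp [ 0.5343 -0.1967  0.065 ] F [ 2.9 -0.2 -1.9] open 0.056 | shift mm [1.  1.8 3.5] turn [-0.14  1.23 -0.23]
```

```bash
python3 -m crank '[[[0.05,0,0,0.003,0,0.4,0],[0.05,0,0,0,0,0,0]]]' >/dev/null;  python3 -c "
from h import *
go(-88,0,60,4)"; python3 -m crank '[[[0.05,0,0,0.003,0,0.4,0],[0.05,0,0,0,0,0,0]]]' >/dev/null;  python3 - <<'E'
from h import *
go(-88,0,60,4)
p2=snap('wrist','w11')
p=snap('scene','s11')
im=cv2.imread('pics/s11.png')[140:240,210:310]; cv2.imwrite('pics/s11c.png',cv2.resize(im,None,fx=5.9,fy=5.9,interpolation=cv2.INTER_CUBIC))
E
```

```text
bend [-87.   -1.1  58.8] pitch 4.81 yaw err -0.23 roll -0.11 ends [56.5 -1.7 70.9] Ftray [ 3.7 -2.  -7.8] M [-0.4  -0.38 -0.1 ]
t 16.25 tcp [ 0.5345 -0.1964  0.0618] F [ 4.1 -0.5 -7.8] open 0.0566 | shift mm [1.  1.5 0.2] turn [-0.13  0.81 -0.23]
bend [-86.9  -1.2  56.8] pitch 4.38 yaw err -0.25 roll -0.1 ends [56.7 -1.8 67.8] Ftray [0.1 1.8 7.6] M [0.2  0.08 0.02]
t 16.5 tcp [ 0.5346 -0.1964  0.059 ] F [-0.6  1.7  7.6] open 0.0565 | shift mm [ 0.9  1.6 -2.6] turn [-0.12  0.38 -0.24]
```

View pics/w11.png

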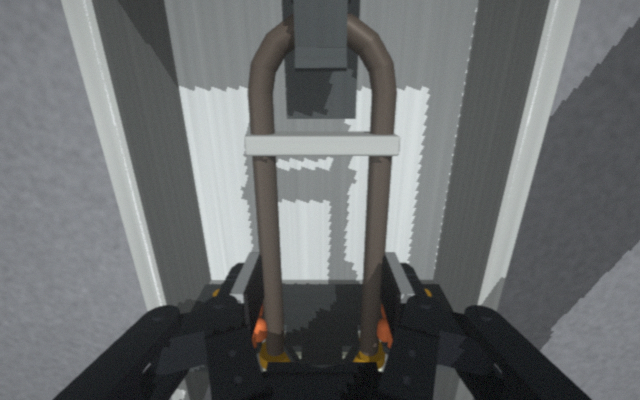

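View pics/s11c.png

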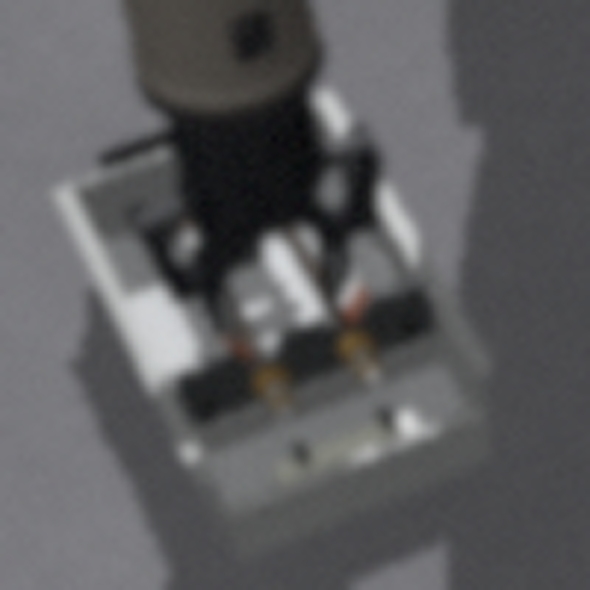

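```bash
python3 -m crank '[[[0.05,0,0,-0.001,0,0,0],[0.05,0,0,0,0,0,0]]]' >/dev/null;  python3 -c "
from h import *
go(-88,0,60,4)"
```

```text
bend [-87.2  -1.   57.3] pitch 4.34 yaw err -0.25 roll -0.09 ends [56.4 -1.6 68.2] Ftray [ 2.8 -2.  -5.4] M [-0.54 -0.47 -0.12]
t 16.85 tcp [ 0.5343 -0.1964  0.0595] F [ 3.3 -0.8 -5.4] open 0.0569 | shift mm [ 0.7  1.5 -2.1] turn [-0.11  0.34 -0.25]
```

```bash
python3 -m crank '[[[0.075,0,0,0,0,0,0],[0.078,0,0,0,0,0,0],[0.078,0,0,0,0,0,0]]]' 30;  python3 -m crank '[[[0.078,0,0,-0.03,0,0,0],[0.078,0,0,-0.04,0,0,0],[0.078,0,0,-0.04,0,0,0],[0.078,0,0,0,0,0,0]]]'; python3 - <<'E'
from h import *
go(-88,0,60,4)
p2=snap('wrist','w12')
p=snap('scene','s12')
im=cv2.imread('pics/s12.png')[140:240,210:310]; cv2.imwrite('pics/s12c.png',cv2.resize(im,None,fx=5.9,fy=5.9,interpolation=cv2.INTER_CUBIC))
E
```

```text
t: 17.23
tcp_pos: [0.5337, -0.1962, 0.0593]
eef_rot: [-0.18, 0.983, 0.006, 0.037]
ft_force: [0.2, -0.0, 0.7]
opening: 0.0781
t: 17.73
tcp_pos: [0.5252, -0.1992, 0.1719]
eef_rot: [-0.18, 0.983, 0.007, 0.036]
ft_force: [-0.3, 0.6, -1.5]
opening: 0.0778
bend [-96.7  -0.3 170.1] pitch 4.21 yaw err -0.27 roll 0.01 ends [ 46.9  -1.  180.6] Ftray [-0.1  0.7 -1.5] M [ 0.01  0.07 -0.01]
t 17.73 tcp [ 0.5252 -0.1992  0.1719] F [-0.3  0.6 -1.5] open 0.0778 | shift mm [ -0.5   0.9 110.8] turn [-0.01  0.21 -0.27]
```

View pics/w12.png

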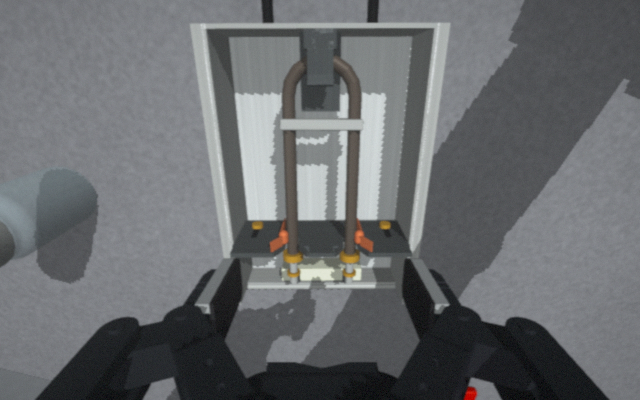

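View pics/s12c.png

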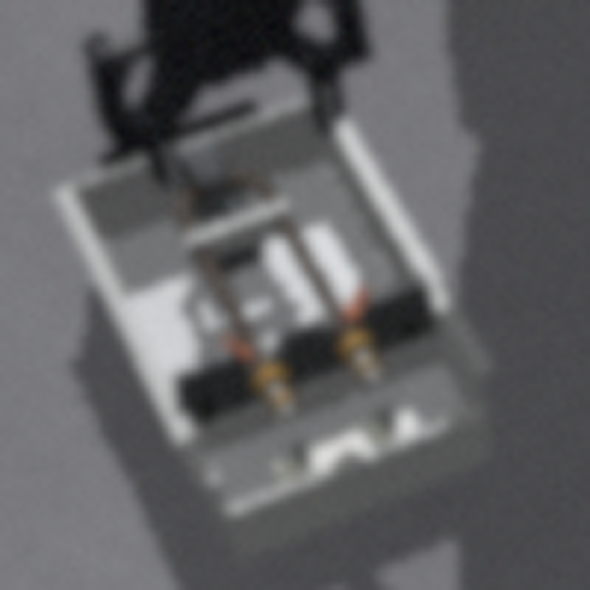

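```bash
python3 - <<'E'
from h import *
p={k:v for k,v in np.load('pics/w12.npz').items()}
q=cloud(p); Rt=R.from_euler('z',21,degrees=True); L=((q-O)@Rt.as_matrix())*1000
for n,cc in (('L',range(286,297)),('R',range(347,358))):
    for r in range(140,262,8):
        k=max(cc,key=lambda c:np.nan_to_num(L[r,c,2])); print(n,r,np.median(L[r,k-1:k+2],0).round(1),end=' ')
    print()
m=(abs(L[...,0]-57)<6)&(abs(L[...,1])<70)&(L[...,2]>40)&(L[...,2]<110)
for a,b in((-70,-45),(-10,10),(45,70)):
    P=L[m&(L[...,1]>a)&(L[...,1]<b)]; print('plate',a,np.percentile(P[:,2],[50,90,97]))
for n,r,c in [('rim',100,205),('floor',150,320),('lip',70,319)]: print(n,np.median(L[r-1:r+2,c-1:c+2],(0,1)).round(1))
im=cv2.imread('pics/w12.png')[205:290,240:400]; cv2.imwrite('pics/w12c.png',cv2.resize(im,None,fx=5,fy=5,interpolation=cv2.INTER_CUBIC))
E
```

```text
L 140 [-31.5 -27.   66.4] L 148 [-25.5 -25.7  67. ] L 156 [-19.  -25.3  66.6] L 164 [-12.9 -27.   67.5] L 172 [ -6.3 -28.   67.6] L 180 [ -0.1 -27.5  69.1] L 188 [  6.2 -26.9  70.3] L 196 [ 13.3 -27.1  69.8] L 204 [ 20.1 -26.6  70.3] L 212 [ 27.  -25.2  71. ] L 220 [ 34.4 -26.2  70.9] L 228 [ 42.  -25.7  70.7] L 236 [ 47.3 -31.6  74.9] L 244 [ 56.9 -28.8  71.8] L 252 [ 64.  -28.2  73.2] L 260 [ 69.3 -26.4  77.5] 
R 140 [-31.5  24.1  67.4] R 148 [-25.2  22.9  66.9] R 156 [-19.1  21.4  67.8] R 164 [-12.8  20.8  68. ] R 172 [-6.3 24.1 68.2] R 180 [ 0.3 24.3 68.6] R 188 [ 6.8 21.3 69.3] R 196 [13.6 21.4 69.7] R 204 [20.3 23.3 70.4] R 212 [27.3 20.9 70.8] R 220 [34.6 20.3 71. ] R 228 [42.2 22.2 70.7] R 236 [47.1 26.9 75.8] R 244 [56.  28.3 73.7] R 252 [64.3 22.7 73.1] R 260 [70.1 19.9 76.6] 
plate -70 [69.38977048 87.70942711 88.34448051]
plate -10 [70.24202283 87.41406442 88.15877934]
plate 45 [69.31154579 87.57753549 88.3449706 ]
rim [-61.5 -84.3  72.6]
floor [-11.9  -2.9  18.2]
lip [-80.9  -2.9  71.4]
```

View pics/w12c.png

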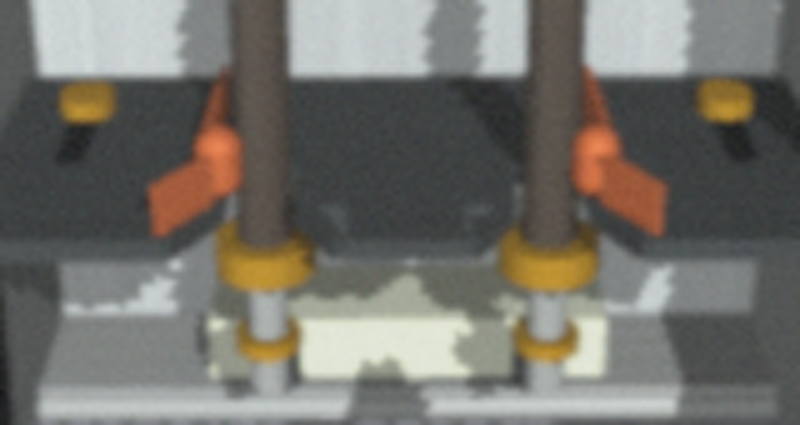

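```bash
python3 -m crank '[[[0.078,0,0,-0.04,0,0,0],[0.078,0,0,0,0,0,0]]]'; python3 - <<'E'
from h import *
p=snap('top','t13'); print(env.close_job(), monitor.observe()['t'])
E
```

```text
t: 18.08
tcp_pos: [0.5204, -0.199, 0.2074]
eef_rot: [-0.18, 0.983, 0.008, 0.032]
ft_force: [0.1, 0.3, -1.8]
opening: 0.0779
the job is handed in; nothing more can be done
the job is handed in; nothing more can be done
```

The smaller heating element is refitted in the tray, and I handed the job in with the gripper open and clear. The last reading before hand-in was 18 s, against the 67 s limit.

**What I did:** I gripped the element across both bare legs, tilted its ends up 15° and slid the bend under the keeper lip. I then swung the ends down into the notches, let go and backed away.

**Last checks:**
- **Clips:** The highest vertical force reading while pressing was about 8 N. After pressing, a lift of about 0.5 mm met downward resistance. The last close-up shows both clip noses over the legs.
- **Height:** By camera depth, the leg axes at the partition sit about 67–68 mm high. The partition top reads 88 mm, so a seated leg should be at 68 mm.
- **Placement:** The brass collars are beyond the partition and the bend is under the lip.
- **Other objects:** The arm kept well clear of the roller, shaker and brush. I did not measure them again at the end.

**What was less certain:**
- I inferred the clicks from force, height and pictures, because the clip angles could not be read.
- The slide under the lip ended because the last joint neared its limit, so I did not feel the bend reach the stop. By measurement the bend sat about 1–3 mm from touching it, within the 6 mm of play.

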